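Slide the bar offcut off the stop-bed into the scrap chute

TASK

Push the scrap chute's shutter fully open by its black handle. Then slide the plain bar offcut along its channel, over the raised lip and off the ledge, so that it drops into the chute; it lies flush in the channel against the stop, so press on it with shut fingers and draw it along, lightly (not above about 20 N) so as not to score it. Leave the hanger bar with the stud in the other channel, and everything else on the bench, where it is.

Things in the scene. Friction and masses are not known exactly. Their poses are not given: they have to be found in the camera images.
- cropper: Fixed stop-bed of a bar cropper with scrap chute, on a base plate whose levelling feet hold it 1 to 16 off the table; place, height and turn (to 0.28 rad) differ each time. Origin: plate's underside, below mid-lip; z up, +y along the bed away from the chute, +x across. All x y z in mm are in this frame. Bed: x -50 to 50, y 0 to 170, two straight channels along y centred at x = -21 and x = 21, 34 wide, 8 deep, ribs' tops at z 118.
- stop (a point): Middle of the end stop's face, at y 135, z 110 in the cropper's frame: the channels' closed end; the stop's top is at z 130. From here the channel floor (polished, slippery steel) is level at z 110 as far as y 45, then it rises evenly to z 115 at the lip.
- lip (a point): Middle of the lip, the edge of the ledge, y 0, z 115: here the channels end in a sheer drop into the chute. Axes as the cropper's.
- chute_mouth (a point): Centre of the chute's mouth, y -68, z 98 in the cropper's frame, axes as the cropper's. Aluminium chute beyond the lip: inside x -46 to 46, y 0 to -136, rim at z 98, floor sloping down from z 61 under the lip to z 6 at the far wall.
- shutter (a joint): Sliding steel shutter over the chute's mouth, m: 0 = shut, 0.095 = fully open at its stop; opens towards the cropper's +x, starts somewhere from 0 to 0.03, stays where it is left, takes about 3 N to move. The plate is 3 thick, its top at z 103 in the cropper's frame.
- shutter_handle (a point): Centre of the top of the shutter's upright black handle: a block 12 thick (x), 40 wide (y), standing 28 above the plate (top z 131 in the cropper's frame); it stands at x -30 (shutter shut) to 65 (open), y -71.5 there; axes as the cropper's.
- offcut: The plain steel flat-bar offcut, 30 wide (x) x 80 long (y) x 8 thick, about 0.15 kg, smooth all over; lies in one of the two channels (either one), its top level with the ribs, within 7 of the end stop. Origin: centre of its underside; long axis y. Dry fingertips grip its top better than it grips the slippery bed, so pressing with 5 to 10 N drags it. It drops once its middle is past the lip and it is let go.
- hanger: The finished hanger bar, the same 30 x 80 x 8 bar but with an 8 across, 12 high stud and washer standing on its top, and a hole; lies in the other channel and stays there. Origin: centre of its underside.
- tape: Bystander: roll of paper tape lying flat, 68 across, 24 high, open middle (mm). Leave it alone.
- jar: Bystander: small clear jar with black lid, 44 across, 55 high (mm). Leave it alone.
- driver: Bystander: screwdriver lying on the base plate in front of the cropper (mm). Leave it alone.
- spray: Bystander: tall closed spray can, 66 across, about 190 high (mm). Leave it alone.
- mug: Bystander: white mug, 80 across, 90 high (mm). Leave it alone.
- bottlecap: Bystander: loose grey cap, 40 across, 18 high (mm). Leave it alone.
- sandblock: Bystander: cork sanding block 70 x 45 x 30 (mm). Leave it alone.
Mind the look-alikes: they are no part of the job. What is shaped like the offcut but pink, red or turquoise is not meant.

How it is judged:
On the way, in this order (a step that is already met when the one before it is completed fails the run):
1. the shutter is fully open, the offcut still on its bed (value of joint shutter above 0.089 m and y of offcut in the frame of cropper above 0.03 m), for 0.2 s.
2. the offcut has been slid to the lip, still on the bed (y of offcut in the frame of cropper between -0.03 and 0.03 m and z of offcut in the frame of cropper below 0.125 m), for 0.05 s.
At the end, for the whole second after the job is handed in: The shutter is fully open (joint above 0.089 m), the offcut lies at rest inside the chute, its middle at least 20 mm below the mouth, the hanger bar is within 10 mm of its start in its channel and the bystanders within 30 mm of theirs (value of joint shutter above 0.089 m and z of offcut in the frame of chute_mouth below -0.02 m and x of offcut in the frame of chute_mouth between -0.046 and 0.046 m and y of offcut in the frame of chute_mouth between -0.068 and 0.068 m and distance of hanger from where it was at the start of the episode below 0.01 m and linear speed of offcut below 0.03 m/s); the robot touches nothing.
It fails at once if the offcut is pressed or pushed with more than 25 N (contact force between the fingers and offcut above 25 N).
It fails at once if the offcut is lifted well clear of the bed instead of slid (z of offcut in the frame of cropper above 0.135 m).
It fails at once if the hanger bar is shifted more than 10 mm (distance of hanger from where it was at the start of the episode above 0.01 m).
It fails at once if a bystander is shifted more than 30 mm (distance of any of tape, jar, driver, spray, mug, bottlecap, sandblock from where it was at the start of the episode above 0.03 m).
It also fails if it takes over 72 s, if anything falls off the work surface, if the arm or the gripper's body presses on something with over 40 N, if the wrist force passes 120 N, or if a joint passes its speed limit or range.

ROBOT

A 6-joint arm with a two-finger parallel gripper is mounted at the origin on the work surface. World frame = base frame: x ahead of the robot, y to its left, z up, the work surface at z = 0. Lengths are in m, angles in rad, forces in N, time in s.
With the tool pointing down it reaches from about 0.3 to 0.875 m from the base axis. Payload 6.4 kg.
Tool frame: the origin (TCP) lies midway between the tips of the shut fingers; the grasp point (between the pads) lies 19 mm behind it; z points along the fingers, y is the line along which they close (so a half turn about z gives the same grasp; the last joint's range is limited). The gripper opens to 85 mm and grips with 20 to 120 N. Pads are 22 mm wide; open, the fingers measure 114 mm over their backs; the gripper's body (76 mm by 85 mm) begins 54 mm behind the grasp point. The pads swing forward as they close: fully open they stand 13 mm farther back than shut.
Start: joints at [-1.378, 0.181, 1.607, -0, 1.354, -0.206], TCP at [0.223, -0.53, 0.231] pointing down, gripper open.
Joint ranges: [-2.99, 2.99], [-0.89, 2.07], [0.3, 2.58], [-1.14, 4.28], [0, 2.63], [-3.12, 3.12]. Speed limits (rad/s): [2.57, 2.57, 3.01, 3.14, 3.14, 3.14].

INTERFACE

Orientations are given as a unit quaternion [w, x, y, z].
In Python, from bench import ctrl gives the robot as it stands.
- The arm moves only by the tool send_rows, never from a script. Its argument "motion" is a list of rows, each a list of 7 numbers: the turn, a rotation vector about the tool's x, y, z in degrees, then the shift along the tool's x, y, z in mm, then the closure, from -1 (fully open) to 1 (shut). In form: [[rx, ry, rz, tx, ty, tz, grip], ...]. A call has exactly 10 rows; each row shifts and turns the commanded pose from where the row before left it, along the tool's axes as they then stand; what a row does not reach is not made up. A row lasts 1/10 s, in which the tool goes at most 50 mm and 8.59 degrees, less where a joint would pass 70% of its speed; a pose out of reach is approached as far as the arm can. A call is refused whole if a number of a shift passes 50 or a number of a turn 8.59, either way. A call with a gripper value outside its range is refused whole. The fingers move at their own pace and stop on an object; the grip force is fixed at half the most. Time passes only in rows, so rows that do not move let the fingers close, or fill a call up. It gives the time, the measured TCP pose, the force, the opening and the grip force at its end, in the units of the state.
- ctrl.get_obs(): the state, without advancing time (a new reading comes with each control period).
- ctrl.camera(name): name is "scene" or "top"; returns a dict with "color" (384x512x3 uint8, red, green, blue), "z_map" (384x512 float32, m along the optical axis (not along the pixel's ray), 0 where there is no reading), "mtx" (3x3 intrinsics, pixels), "extrinsics" (4x4, takes a point from camera to world coordinates). Camera axes: x right, y down, z forward; pixel columns grow to the right and rows downward; lengths in m; the calibration is good to about 2 mm. A picture is of the moment at which its call begins.
- ctrl.hand_in(): hands the job in; it is judged then, once.
The state is a dict: "time_s": time; "q": joint angles; "dq": joint speeds; "joint_efforts": joint torques, N m; "eef_pos": TCP position; "eef_rot": TCP orientation; "wrist_force": force on the tool from outside, world axes, zero at the start; "torque": the same for the moment, N m; "opening": opening from 0.0 (shut) to 1.0 (fully open); "grasp_force": force on a finger pad.
Only numpy, scipy, OpenCV 4.12 (cv2) and the standard library are available. Lean on these libraries where they do the work, as an engineer would, in place of code of your own. Each camera call takes 0.05 s, during which the arm holds its last target. There are 200 camera calls.

## Working session

There is one attempt and no reset: what is moved stays moved. The work goes in short steps, Python scripts to look and compute and a tool call to move; the robot and the scene stay as the last step left them, time stands still between calls to the robot, and variables do not carry over. Pictures are saved under pics/ and viewed, at most 10 in all, crops included, and the job is handed in when it is done.

Besides the shell and the picture viewer there is one more tool, called after "Request:" by a JSON object that holds its "fn" and its "kwargs". send_rows: Moves the arm, as the interface text tells. Its arguments: {"type":"object","properties":{"motion":{"type":"array","items":{"type":"array","items":{"type":"number"}}}},"required":["motion"]}

```bash
mkdir -p pics; ls; cat > h.py <<'E'
import numpy as np, cv2
from bench import ctrl
def shot(n):
    c=ctrl.camera(n); np.savez('pics/%s.npz'%n,**c); return c
def cloud(c):
    z=c['z_map']; K=c['mtx']; v,u=np.mgrid[:384,:512]
    p=np.stack([(u-K[0,2])/K[0,0]*z,(v-K[1,2])/K[1,1]*z,z],-1)
    T=c['extrinsics']; return p@T[:3,:3].T+T[:3,3]
E
python3 - <<'E'
from h import *
for n in('scene','top'):
    c=shot(n); cv2.imwrite('pics/%s0.png'%n,c['color'][:,:,::-1]); print(n,c['extrinsics'].round(3),c['mtx'].round(1))
o=ctrl.get_obs(); print(o)
E
```

```text
pics
scene [[-0.055  0.62  -0.782  1.218]
 [ 0.998  0.023 -0.051  0.051]
 [-0.014 -0.784 -0.621  0.73 ]
 [ 0.     0.     0.     1.   ]] [[357.9   0.  251.4]
 [  0.  357.9 191.2]
 [  0.    0.    1. ]]
top [[-0.017 -0.983  0.182  0.265]
 [-1.     0.013 -0.023  0.023]
 [ 0.02  -0.182 -0.983  1.154]
 [ 0.     0.     0.     1.   ]] [[351.6   0.  258. ]
 [  0.  351.6 190.2]
 [  0.    0.    1. ]]
{'time_s': 0.1, 'q': array([-1.37830615e+00,  1.81491608e-01,  1.60792937e+00, -2.69841895e-05,
        1.35378848e+00, -2.06278349e-01]), 'dq': array([-0.00075743, -0.00265622, -0.0012521 ,  0.00038091,  0.0011216 ,
       -0.00030257]), 'joint_efforts': array([ 6.77639321e-06, -4.45875764e+01, -3.52238631e+01, -2.39262981e-04,
        4.07668398e-03,  1.94890589e-05]), 'eef_pos': array([ 0.22318375, -0.52936856,  0.23044994]), 'eef_rot': array([-8.08470271e-04,  9.80187822e-01,  1.98068625e-01, -7.59986211e-06]), 'wrist_force': array([ 0.22721665,  0.48458111, -0.02775997]), 'torque': array([0.00224788, 0.00366087, 0.02081392]), 'grasp_force': 0.0, 'opening': 1.0016710427945994}
```

View pics/scene0.png

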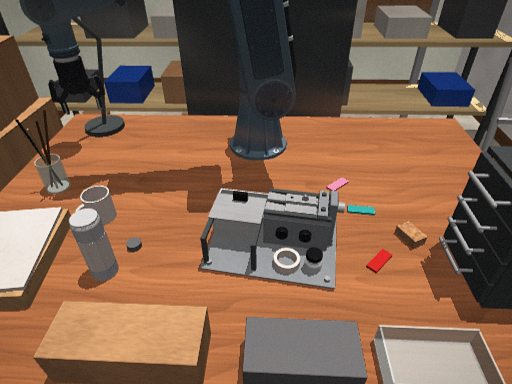

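View pics/top0.png

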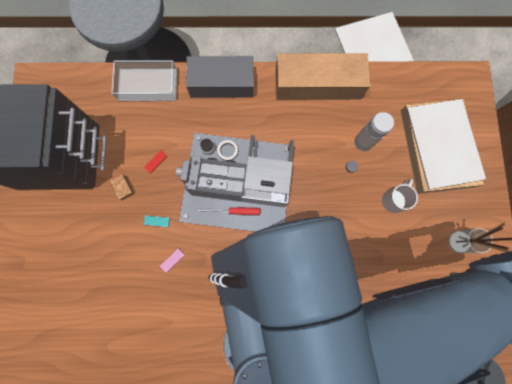

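The scene view shows the cropper at about (275,230), with the chute on its left and the black handle at (240,197). The top view shows the cropper at (240,182), with the chute towards world -y. I'll zoom in on both.

```bash
python3 - <<'E'
from h import *
a=np.load('pics/top.npz'); b=np.load('pics/scene.npz')
A=cv2.resize(a['color'][125:240,170:310],None,fx=5.6,fy=5.2,interpolation=cv2.INTER_CUBIC)
B=cv2.resize(b['color'][175:290,195:355],None,fx=5,fy=5,interpolation=cv2.INTER_CUBIC)
cv2.imwrite('pics/topc.png',A[:,:,::-1]);cv2.imwrite('pics/scenec.png',B[:,:,::-1])
E
```

```text
(no output)
```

View pics/topc.png

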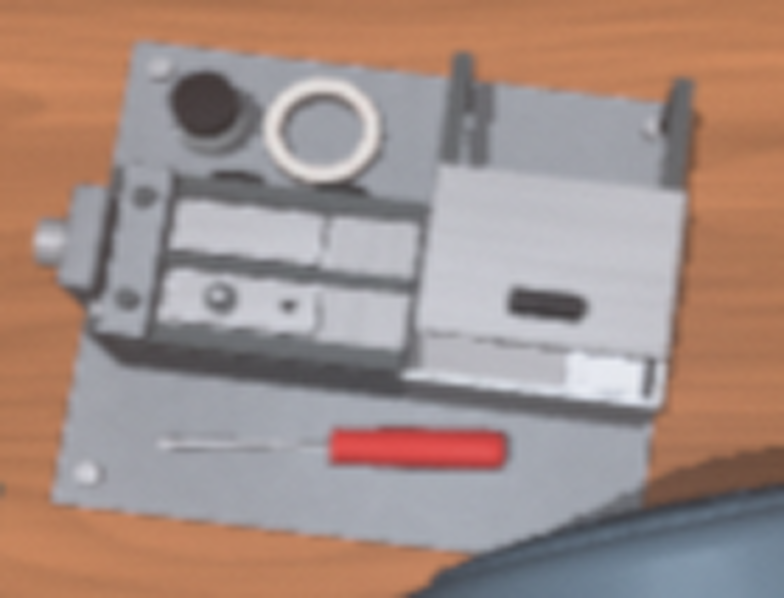

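View pics/scenec.png

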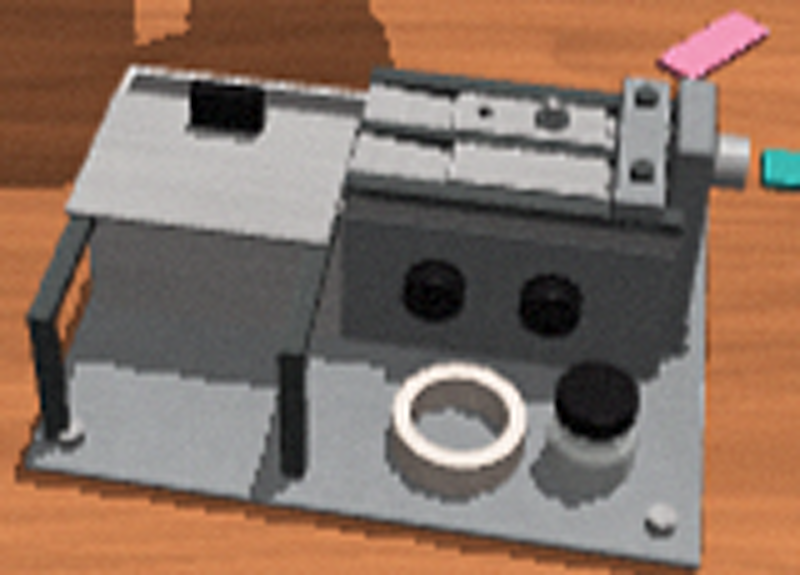

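The offcut is the plain bar in the far channel (x=+21), at top-crop (245,230). The hanger with its stud is in the near channel at (240,295). The handle is at (547,305) and the shutter is slightly open. Next I'll get heights and yaw.

```bash
cat >> h.py <<'E'
def ray(c,u,v,z):
    K=c['mtx'];T=c['extrinsics']; d=T[:3,:3]@np.array([(u-K[0,2])/K[0,0],(v-K[1,2])/K[1,1],1]); o=T[:3,3]
    return o+d*(z-o[2])/d[2]
E
python3 - <<'E'
from h import *
a=np.load('pics/top.npz'); b=np.load('pics/scene.npz')
P=cloud(a)
f=lambda x,y:(170+x/5.6,125+y/5.2)
g=lambda x,y:(195+x/5,175+y/5)
def med(c,u,v,r=1):
    Q=cloud(c)[int(v)-r:int(v)+r+1,int(u)-r:int(u)+r+1]; return np.median(Q.reshape(-1,3),0).round(4)
for n,p in dict(shut=(550,240),shut2=(480,240),off=(245,230),hang=(255,300),floor=(370,245),stop=(140,240),table=(30,100),plate=(200,480),plate2=(600,470),handle=(547,303)).items(): print(n,med(a,*f(*p)))
for n,p in dict(shut=(200,170),shutn=(300,190),off=(530,175),hang=(580,125),floor=(400,160),stop=(640,140),table=(750,400),plate=(500,500),handle=(228,90)).items(): print('s',n,med(b,*g(*p),r=0 if n=='hang' else 1))
E
```

```text
shut [ 0.5166 -0.0327  0.1114]
shut2 [0.5174 0.007  0.1114]
off [0.5213 0.1332 0.1255]
hang [0.4814 0.1269 0.1263]
floor [0.5126 0.0645 0.1197]
stop [0.5127 0.1849 0.1383]
table [0.6415 0.2759 0.0007]
plate [0.3893 0.1703 0.0138]
plate2 [ 0.3925 -0.0637  0.0142]
handle [ 0.4738 -0.0274  0.139 ]
s shut [ 0.513  -0.0386  0.1096]
s shutn [0.5284 0.0147 0.1093]
s off [0.529  0.132  0.1253]
s hang [0.4873 0.1604 0.1245]
s floor [0.5138 0.066  0.1193]
s stop [0.514  0.1876 0.1372]
s table [ 0.5614  0.2562 -0.0016]
s plate [0.6463 0.119  0.013 ]
s handle [ 0.4813 -0.0273  0.1376]
```

```bash
python3 - <<'E'
from h import *
for n in('top','scene'):
    c=np.load('pics/%s.npz'%n); P=cloud(c)
    reg=(P[...,0]>.40)&(P[...,0]<.62)&(P[...,1]>-.12)&(P[...,1]<.25)
    for nm,lo,hi,yl,yh in(('shutter',.107,.1135,-.12,.05),('stop',.134,.142,.1,.25),('ribs',.1222,.1285,.0,.19),('handle',.132,.143,-.1,.05)):
        m=(reg&(P[...,2]>lo)&(P[...,2]<hi)&(P[...,1]>yl)&(P[...,1]<yh)).astype(np.uint8)
        k,l,s,_=cv2.connectedComponentsWithStats(m); i=1+np.argmax(s[1:,4]); q=P[l==i][:,:2].astype(np.float32)*1000
        r=cv2.minAreaRect(q); print(n,nm,len(q),np.round(r[0],1),np.round(r[1],1),round(r[2],1),cv2.boxPoints(r).round(0).tolist())
    # handle by darkness
    g=c['color'].max(-1); m=((g<60)&(P[...,1]>-.06)&(P[...,1]<.01)&(P[...,0]>.44)&(P[...,0]<.52)&(P[...,2]>.105)).astype(np.uint8)
    v,u=np.nonzero(m); print('dark',len(u),u.min(),u.max(),v.min(),v.max(), P[m>0].mean(0).round(4), P[m>0][:,2].max().round(4))
E
```

```text
top shutter 1166 [505.  -29.9] [139.7 105.9] 81.0 [[442.0, -91.0], [546.0, -107.0], [568.0, 31.0], [464.0, 47.0]]
top stop 267 [507.8 191.3] [ 30.  100.5] 80.3 [[456.0, 185.0], [555.0, 168.0], [560.0, 198.0], [461.0, 215.0]]
top ribs 973 [496.2 110.6] [135.3 100.7] 81.9 [[437.0, 51.0], [536.0, 37.0], [556.0, 170.0], [456.0, 185.0]]
top handle 57 [474.4 -26.1] [38.9 11.4] 84.8 [[467.0, -45.0], [478.0, -46.0], [482.0, -7.0], [470.0, -6.0]]Traceback (most recent call last):
  File "<stdin>", line 11, in <module>
    return umr_minimum(a, axis, None, out, keepdims, initial, where)
ValueError: zero-size array to reduction operation minimum which has no identity
```

```bash
python3 - <<'E'
from h import *
c=np.load('pics/scene.npz'); P=cloud(c)
for nm,lo,hi,xl,xh,yl,yh in(('shutter',.1065,.1125,.4,.62,-.12,.05),('stop',.134,.142,.4,.62,.1,.25),('ribs',.1217,.1285,.4,.62,.0,.19),('handle',.130,.143,.4,.6,-.1,.05)):
    m=((P[...,0]>xl)&(P[...,0]<xh)&(P[...,2]>lo)&(P[...,2]<hi)&(P[...,1]>yl)&(P[...,1]<yh)).astype(np.uint8)
    k,l,s,_=cv2.connectedComponentsWithStats(m); i=1+np.argmax(s[1:,4]); q=P[l==i][:,:2].astype(np.float32)*1000
    r=cv2.minAreaRect(q); print(nm,len(q),np.round(r[0],1),np.round(r[1],1),round(r[2],1),cv2.boxPoints(r).round(0).tolist())
# tcp axes
from scipy.spatial.transform import Rotation as R
o=ctrl.get_obs();w,x,y,z=o['eef_rot'];print(R.from_quat([x,y,z,w]).as_matrix().round(4))
E
```

```text
shutter 1241 [508.1 -31.9] [138.6 104.8] 82.7 [[447.0, -94.0], [551.0, -107.0], [569.0, 30.0], [465.0, 44.0]]
stop 256 [512.8 198.5] [46.  99.9] 84.5 [[461.0, 180.0], [560.0, 171.0], [565.0, 217.0], [465.0, 226.0]]
ribs 1023 [501.7 120. ] [154.5 104.4] 81.4 [[439.0, 51.0], [542.0, 36.0], [565.0, 189.0], [462.0, 204.0]]
handle 70 [479.  -27.5] [38.8 15.6] 84.7 [[469.0, -46.0], [485.0, -48.0], [489.0, -9.0], [473.0, -7.0]]
[[ 9.215e-01  3.883e-01 -3.000e-04]
 [ 3.883e-01 -9.215e-01  1.600e-03]
 [ 3.000e-04 -1.600e-03 -1.000e+00]]
```

Request:
{"fn": "send_rows", "kwargs": {"motion": [[0, 0, 0, 30, -28, 0, 1], [0, 0, 0, 30, -28, 0, 1], [0, 0, 0, 30, -28, 0, 1], [0, 0, 0, 30, -28, 0, 1], [0, 0, 0, 30, -28, 0, 1], [0, 0, 0, 30, -28, 0, 1], [0, 0, 0, 30, -28, 0, 1], [0, 0, 0, 30, -28, 0, 1], [0, 0, 0, 30, -28, 0, 1], [0, 0, 0, 30, -28, 0, 1]]}}

```text
time_s: 1.1
eef_pos: [0.3912, -0.1536, 0.2311]
eef_rot: [-0.0, 0.98, 0.198, -0.0]
wrist_force: [2.1, -0.9, -0.1]
opening: 0.001
grasp_force: 0.0
```

Request:
{"fn": "send_rows", "kwargs": {"motion": [[0, 0, 7.8, 0, 0, 0, 1], [0, 0, 7.8, 0, 0, 0, 1], [0, 0, 7.8, 0, 0, 0, 1], [0, 0, 7.8, 0, 0, 0, 1], [0, 0, 0, 0, 0, 0, 1], [0, 0, 0, 0, 0, 0, 1], [0, 0, 0, 0, 0, 0, 1], [0, 0, 0, 0, 0, 0, 1], [0, 0, 0, 0, 0, 0, 1], [0, 0, 0, 0, 0, 0, 1]]}}

```text
time_s: 2.1
eef_pos: [0.391, -0.1554, 0.2313]
eef_rot: [-0.0, 0.997, -0.073, -0.0]
wrist_force: [-0.6, -0.5, 0.1]
opening: -0.005
grasp_force: 0.0
```

```bash
cat >> h.py <<'E'
from scipy.spatial.transform import Rotation as R
O=np.array([488,43.7,7.3]); C=R.from_euler('z',-8.4,degrees=True).as_matrix()
def st():
    o=ctrl.get_obs(); w,x,y,z=o['eef_rot']; M=R.from_quat([x,y,z,w]).as_matrix()
    print('t',round(o['time_s'],2),'world',(o['eef_pos']*1e3).round(1),'crop',((o['eef_pos']*1e3-O)@C).round(1),'F',o['wrist_force'].round(1),'Fc',(o['wrist_force']@C).round(1),'op',round(o['opening'],3)); print((C.T@M).round(3).tolist())
E
python3 -c "from h import *; st()"
```

```text
t 2.1 world [ 391.  -155.4  231.3] crop [ -66.9 -211.1  224. ] F [-0.6 -0.5  0.1] Fc [-0.5 -0.6  0.1] op -0.005
[[1.0, 0.001, -0.0], [0.001, -1.0, 0.0], [-0.0, -0.0, -1.0]]
```

Request:
{"fn": "send_rows", "kwargs": {"motion": [[0, 0, 0, 7, -28, 0, 1], [0, 0, 0, 7, -28, 0, 1], [0, 0, 0, 6, -28, 0, 1], [0, 0, 0, 6, -28, 0, 1], [0, 0, 0, 6, -28, 0, 1], [0, 0, 0, 0, 0, 30, 1], [0, 0, 0, 0, 0, 30, 1], [0, 0, 0, 0, 0, 20, 1], [0, 0, 0, 0, 0, 17, 1], [0, 0, 0, 0, 0, 15, 1]]}}

```text
time_s: 3.1
eef_pos: [0.4427, -0.0213, 0.1183]
eef_rot: [-0.0, 0.997, -0.073, -0.0]
wrist_force: [0.5, -0.5, 0.8]
opening: -0.001
grasp_force: 0.0
```

```bash
python3 - <<'E'
from h import *
st(); c=shot('scene'); cv2.imwrite('pics/s1.png',cv2.resize(c['color'][150:290,180:350],None,fx=4.5,fy=4.2,interpolation=cv2.INTER_CUBIC)[:,:,::-1])
E
```

```text
t 3.1 world [442.7 -21.3 118.3] crop [-35.3 -71.  111. ] F [ 0.5 -0.5  0.8] Fc [ 0.5 -0.4  0.8] op -0.001
[[1.0, 0.001, -0.001], [0.001, -1.0, 0.0], [-0.001, -0.0, -1.0]]
```

View pics/s1.png

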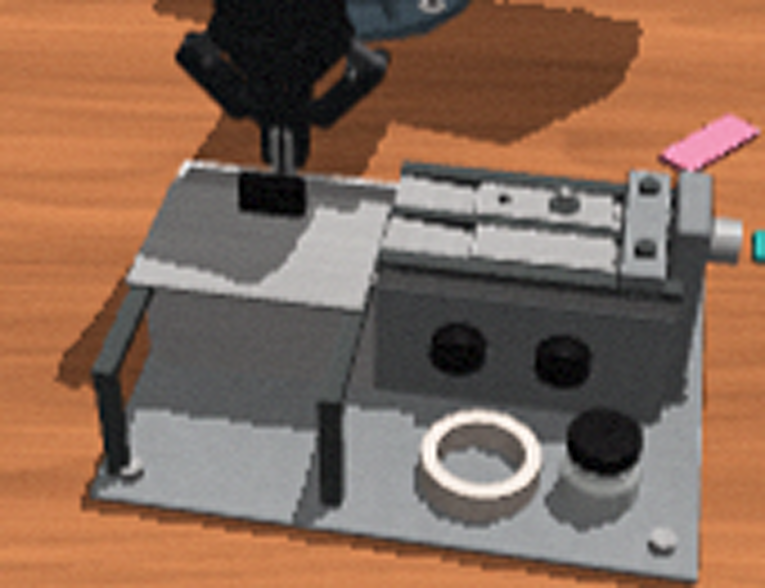

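The shut fingers at (283,150) stand just behind the handle at (272,193), centred on it. Now I push.

Request:
{"fn": "send_rows", "kwargs": {"motion": [[0, 0, 0, 8, 0, 0, 1], [0, 0, 0, 8, 0, 0, 1], [0, 0, 0, 8, 0, 0, 1], [0, 0, 0, 8, 0, 0, 1], [0, 0, 0, 8, 0, 0, 1], [0, 0, 0, 8, 0, 0, 1], [0, 0, 0, 8, 0, 0, 1], [0, 0, 0, 8, 0, 0, 1], [0, 0, 0, 8, 0, 0, 1], [0, 0, 0, 4, 0, 0, 1]]}}

```text
time_s: 4.15
eef_pos: [0.519, -0.0326, 0.1192]
eef_rot: [-0.0, 0.997, -0.073, 0.0]
wrist_force: [-2.9, 0.5, 2.1]
opening: -0.001
grasp_force: 1.6
```

Request:
{"fn": "send_rows", "kwargs": {"motion": [[0, 0, 0, 2, 0, 0, 1], [0, 0, 0, 2, 0, 0, 1], [0, 0, 0, 1, 0, 0, 1], [0, 0, 0, 1, 0, 0, 1], [0, 0, 0, 0, 0, 0, 1], [0, 0, 0, 0, 0, 0, 1], [0, 0, 0, 0, 0, 0, 1], [0, 0, 0, 0, 0, 0, 1], [0, 0, 0, 0, 0, 0, 1], [0, 0, 0, 0, 0, 0, 1]]}}

```text
time_s: 5.15
eef_pos: [0.5241, -0.0334, 0.1192]
eef_rot: [-0.0, 0.997, -0.073, -0.0]
wrist_force: [-2.7, 0.8, -0.9]
opening: -0.004
grasp_force: 1.1
```

```bash
python3 -c "from h import *; st()"
```

```text
t 5.15 world [524.1 -33.4 119.2] crop [ 47.  -71.  111.9] F [-2.7  0.8 -0.9] Fc [-2.8  0.4 -0.9] op -0.004
[[1.0, 0.001, -0.0], [0.001, -1.0, 0.0], [-0.0, -0.0, -1.0]]
```

Request:
{"fn": "send_rows", "kwargs": {"motion": [[0, 0, 0, 1, 0, 0, 1], [0, 0, 0, 1, 0, 0, 1], [0, 0, 0, 1, 0, 0, 1], [0, 0, 0, 0, 0, 0, 1], [0, 0, 0, 0, 0, 0, 1], [0, 0, 0, 0, 0, 0, 1], [0, 0, 0, 0, 0, 0, 1], [0, 0, 0, 0, 0, 0, 1], [0, 0, 0, 0, 0, 0, 1], [0, 0, 0, 0, 0, 0, 1]]}}

```text
time_s: 6.15
eef_pos: [0.5263, -0.0337, 0.1192]
eef_rot: [-0.0, 0.997, -0.073, -0.001]
wrist_force: [-6.5, 1.4, 3.0]
opening: 0.0
grasp_force: 3.3
```

```bash
python3 - <<'E'
from h import *
st()
for n in('top','scene'):
    c=shot(n); P=cloud(c); m=((c['color'].max(-1)<60)&(P[...,0]>.53)&(P[...,0]<.57)&(P[...,1]>-.08)&(P[...,1]<.01)&(P[...,2]>.126)&(P[...,2]<.145))
    if m.sum(): q=(P[m]*1e3-O)@C; print(n,m.sum(),np.percentile(q,[5,50,95],axis=0).round(1).tolist())
E
```

```text
t 6.15 world [526.3 -33.7 119.2] crop [ 49.2 -71.  111.9] F [-6.5  1.4  3. ] Fc [-6.6  0.4  3. ] op 0.0
[[1.0, 0.001, -0.002], [0.001, -1.0, -0.0], [-0.002, 0.0, -1.0]]
scene 124 [[56.5, -87.2, 119.6], [70.9, -70.6, 129.2], [75.0, -52.9, 135.2]]
```

Request:
{"fn": "send_rows", "kwargs": {"motion": [[0, 0, 0, 1, 0, 0, 1], [0, 0, 0, 1, 0, 0, 1], [0, 0, 0, 0, 0, 0, 1], [0, 0, 0, 0, 0, 0, 1], [0, 0, 0, 0, 0, 0, 1], [0, 0, 0, 0, 0, 0, 1], [0, 0, 0, 0, 0, 0, 1], [0, 0, 0, 0, 0, 0, 1], [0, 0, 0, 0, 0, 0, 1], [0, 0, 0, 0, 0, 0, 1]]}}

```text
time_s: 7.25
eef_pos: [0.5263, -0.0336, 0.1188]
eef_rot: [-0.0, 0.997, -0.073, -0.003]
wrist_force: [-14.1, 1.4, 6.7]
opening: -0.002
grasp_force: 7.0
```

```bash
python3 -c "from h import *; st()"
```

```text
t 7.25 world [526.3 -33.6 118.8] crop [ 49.2 -70.9 111.5] F [-14.1   1.4   6.7] Fc [-14.2  -0.7   6.7] op -0.002
[[1.0, 0.001, -0.007], [0.001, -1.0, -0.0], [-0.007, -0.0, -1.0]]
```

Request:
{"fn": "send_rows", "kwargs": {"motion": [[0, 0, 0, -5, 0, 0, 1], [0, 0, 0, -5, 0, 0, 1], [0, 0, 0, 0, 0, -25, 1], [0, 0, 0, 0, 0, -25, 1], [0, 0, 0, -4, -30, -5, 1], [0, 0, 0, -4, -30, 0, 1], [0, 0, 0, -4, -30, 0, 1], [0, 0, 0, -4, -30, 0, 1], [0, 0, 0, -4, -30, 0, 1], [0, 0, 0, -2, -30, 0, 1]]}}

```text
time_s: 8.25
eef_pos: [0.5241, 0.1499, 0.1749]
eef_rot: [-0.0, 0.997, -0.073, 0.001]
wrist_force: [0.5, -0.0, -0.2]
opening: 0.001
grasp_force: 0.0
```

```bash
python3 - <<'E'
from h import *
st()
a=np.load('pics/scene.npz')  # after push
c=shot('scene'); P=cloud(c)
m=((P[...,2]>.132)&(P[...,2]<.145)&(P[...,1]>-.08)&(P[...,1]<.0)&(P[...,0]>.5)&(P[...,0]<.6)); q=(P[m]*1e3-O)@C; print('handle',m.sum(),np.percentile(q,[5,50,95],axis=0).round(1).tolist())
cv2.imwrite('pics/s2.png',cv2.resize(c['color'][140:290,180:350],None,fx=4.7,fy=4,interpolation=cv2.INTER_CUBIC)[:,:,::-1])
f=lambda p:(ray(c,180+p[0]/4.7,140+p[1]/4,O[2]/1e3+.118)*1e3-O)@C
# old scene: leading edge at crop (455,163), g mapping
for p in((453,150),(455,180),(613,152),(610,200)): print(p,((ray(c,195+p[0]/5,175+p[1]/5,(O[2]+118)/1e3)*1e3-O)@C).round(1))
E
```

```text
t 8.25 world [524.1 149.9 174.9] crop [ 20.3 110.3 167.6] F [ 0.5 -0.  -0.2] Fc [ 0.5  0.1 -0.2] op 0.001
[[1.0, 0.001, 0.002], [0.001, -1.0, 0.001], [0.002, -0.001, -1.0]]
handle 68 [[63.1, -88.3, 125.8], [70.6, -69.3, 129.5], [74.1, -53.3, 131.5]]
(453, 150) [ 15.6  52.4 118. ]
(455, 180) [ 38.6  56.3 118. ]
(613, 152) [  2.  133.6 118. ]
(610, 200) [ 39.3 134.3 118. ]
```

View pics/s2.png

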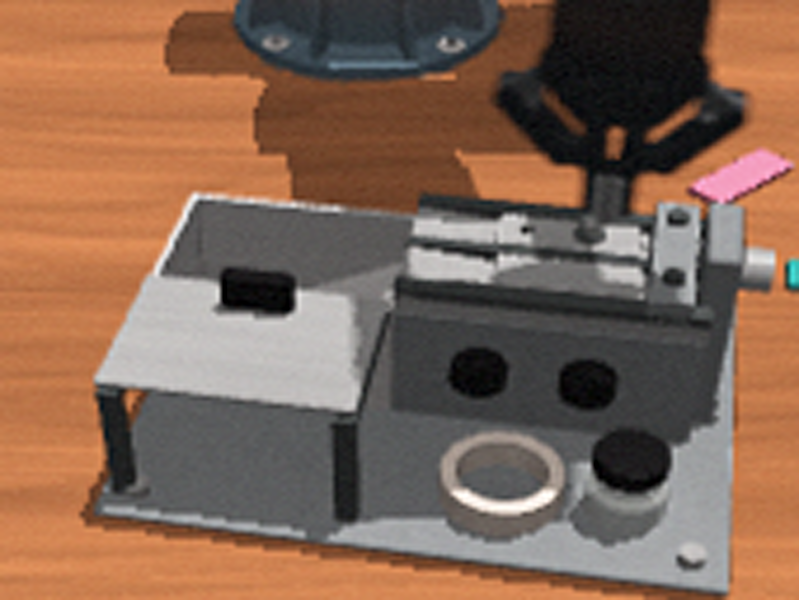

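The shutter is fully open: the handle is at (258,290) and the chute is clear. Both bars are in place, and the fingers are above the offcut's rear part. Now I descend.

Request:
{"fn": "send_rows", "kwargs": {"motion": [[0, 0, 0, 1, -7, 0, 1], [0, 0, 0, 0, 0, 20, 1], [0, 0, 0, 0, 0, 14, 1], [0, 0, 0, 0, 0, 8, 1], [0, 0, 0, 0, 0, 3, 1], [0, 0, 0, 0, 0, 0.5, 1], [0, 0, 0, 0, 0, 0.5, 1], [0, 0, 0, 0, 0, 0.5, 1], [0, 0, 0, 0, 0, 0, 1], [0, 0, 0, 0, 0, 0, 1]]}}

```text
time_s: 9.3
eef_pos: [0.5258, 0.1554, 0.1281]
eef_rot: [-0.0, 0.997, -0.073, 0.0]
wrist_force: [0.2, -0.4, -0.0]
opening: 0.005
grasp_force: 0.0
```

Request:
{"fn": "send_rows", "kwargs": {"motion": [[0, 0, 0, 0, 0, 0.5, 1], [0, 0, 0, 0, 0, 0, 1], [0, 0, 0, 0, 0, 0.5, 1], [0, 0, 0, 0, 0, 0, 1], [0, 0, 0, 0, 0, 0.5, 1], [0, 0, 0, 0, 0, 0, 1], [0, 0, 0, 0, 0, 0, 1], [0, 0, 0, 0, 0, 0, 1], [0, 0, 0, 0, 0, 0, 1], [0, 0, 0, 0, 0, 0, 1]]}}

```text
time_s: 10.3
eef_pos: [0.5256, 0.1554, 0.1263]
eef_rot: [-0.0, 0.997, -0.073, 0.0]
wrist_force: [0.1, -0.9, 0.6]
opening: -0.001
grasp_force: 0.0
```

```bash
python3 -c "from h import *; st()"
```

```text
t 10.3 world [525.6 155.4 126.3] crop [ 20.9 116.  119. ] F [ 0.1 -0.9  0.6] Fc [ 0.2 -0.9  0.6] op -0.001
[[1.0, 0.001, 0.0], [0.001, -1.0, 0.0], [0.0, -0.0, -1.0]]
```

Request:
{"fn": "send_rows", "kwargs": {"motion": [[0, 0, 0, 0, 0, 0.5, 1], [0, 0, 0, 0, 0, 0, 1], [0, 0, 0, 0, 0, 0.5, 1], [0, 0, 0, 0, 0, 0, 1], [0, 0, 0, 0, 0, 0, 1], [0, 0, 0, 0, 0, 0, 1], [0, 0, 0, 0, 0, 0, 1], [0, 0, 0, 0, 0, 0, 1], [0, 0, 0, 0, 0, 0, 1], [0, 0, 0, 0, 0, 0, 1]]}}

```text
time_s: 11.3
eef_pos: [0.5258, 0.1554, 0.126]
eef_rot: [-0.0, 0.997, -0.073, 0.0]
wrist_force: [-2.8, -0.2, 4.3]
opening: 0.001
grasp_force: 2.7
```

Request:
{"fn": "send_rows", "kwargs": {"motion": [[0, 0, 0, 0, 0, 0.5, 1], [0, 0, 0, 0, 0, 0, 1], [0, 0, 0, 0, 0, 0, 1], [0, 0, 0, 0, 0, 0, 1], [0, 0, 0, 0, 0, 0, 1], [0, 0, 0, 0, 0, 0, 1], [0, 0, 0, 0, 0, 0, 1], [0, 0, 0, 0, 0, 0, 1], [0, 0, 0, 0, 0, 0, 1], [0, 0, 0, 0, 0, 0, 1]]}}

```text
time_s: 12.3
eef_pos: [0.526, 0.1555, 0.126]
eef_rot: [-0.0, 0.997, -0.073, 0.001]
wrist_force: [-2.3, -1.0, 8.2]
opening: 0.002
grasp_force: 4.1
```

Request:
{"fn": "send_rows", "kwargs": {"motion": [[0, 0, 0, 0, 2, 0, 1], [0, 0, 0, 0, 2, 0, 1], [0, 0, 0, 0, 2, 0, 1], [0, 0, 0, 0, 2, 0, 1], [0, 0, 0, 0, 2, 0, 1], [0, 0, 0, 0, 2, 0, 1], [0, 0, 0, 0, 2, 0, 1], [0, 0, 0, 0, 2, 0, 1], [0, 0, 0, 0, 2, 0, 1], [0, 0, 0, 0, 2, 0, 1]]}}

```text
time_s: 13.3
eef_pos: [0.524, 0.1362, 0.1262]
eef_rot: [-0.001, 0.997, -0.073, 0.002]
wrist_force: [0.7, 2.9, 6.5]
opening: -0.001
grasp_force: 3.3
```

```bash
python3 - <<'E'
from h import *
st(); c=shot('scene')
cv2.imwrite('pics/s3.png',cv2.resize(c['color'][175:240,240:330],None,fx=8,fy=8,interpolation=cv2.INTER_CUBIC)[:,:,::-1])
E
```

```text
t 13.3 world [524.  136.2 126.2] crop [ 22.1  96.8 118.9] F [0.7 2.9 6.5] Fc [0.3 3.  6.5] op -0.001
[[1.0, 0.001, 0.003], [0.001, -1.0, 0.002], [0.003, -0.002, -1.0]]
```

View pics/s3.png

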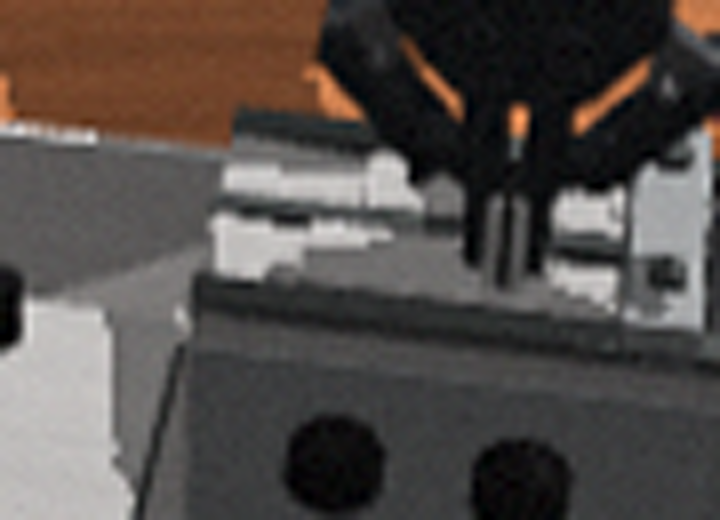

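The picture shows the fingers pressed on the far bar at (505,275), but shadow hides whether the bar moved. I'll check with the depth profile.

```bash
cat >> h.py <<'E'
def prof(n='scene',x0=24,x1=36):
    c=shot(n); q=(cloud(c)*1e3-O)@C
    for y in range(-40,136,5):
        m=(abs(q[...,1]-y)<2.5)&(q[...,0]>x0)&(q[...,0]<x1)&(q[...,2]<128)
        if m.sum()>2: print(y,round(float(np.median(q[...,2][m])),1),end=' | ')
    print()
E
python3 -c "
from h import *
prof('scene',30,36);prof('top',8,36)"
```

```text
5 112.8 | 10 113.6 | 30 112.3 | 35 118.6 | 40 119.3 | 45 118.6 | 50 118.6 | 55 118.4 | 60 118.7 | 65 118.0 | 70 117.5 | 75 118.2 | 80 118.4 | 85 117.8 | 90 120.0 | 95 118.8 | 100 122.0 | 105 118.8 | 110 118.8 | 
-40 40.4 | -35 42.5 | -30 47.8 | -25 47.7 | -20 51.9 | -15 54.7 | -10 58.0 | -5 61.5 | 0 99.0 | 5 115.3 | 10 114.9 | 15 114.8 | 20 114.7 | 25 114.0 | 30 113.0 | 35 120.6 | 40 119.8 | 45 121.1 | 50 119.3 | 55 117.9 | 100 120.4 | 105 119.7 | 115 112.5 | 125 110.5 | 130 111.4 | 135 115.4 |
```

The bar moved with the fingers without slipping: its front is at y 33, its rear at about 113 and its centre at about 73.

Request:
{"fn": "send_rows", "kwargs": {"motion": [[0, 0, 0, 0, 3, -0.06, 1], [0, 0, 0, 0, 3, -0.06, 1], [0, 0, 0, 0, 3, -0.06, 1], [0, 0, 0, 0, 3, -0.06, 1], [0, 0, 0, 0, 3, -0.06, 1], [0, 0, 0, 0, 3, -0.06, 1], [0, 0, 0, 0, 3, -0.06, 1], [0, 0, 0, 0, 3, -0.06, 1], [0, 0, 0, 0, 3, -0.06, 1], [0, 0, 0, 0, 3, -0.06, 1]]}}

```text
time_s: 14.45
eef_pos: [0.5199, 0.1065, 0.127]
eef_rot: [-0.001, 0.997, -0.073, 0.002]
wrist_force: [0.2, 2.8, 6.8]
opening: -0.004
grasp_force: 3.8
```

```bash
python3 -c "
from h import *
st();prof('top',8,36)"
```

```text
t 14.45 world [519.9 106.5 127. ] crop [ 22.4  66.7 119.7] F [0.2 2.8 6.8] Fc [-0.2  2.8  6.8] op -0.004
[[1.0, 0.001, 0.004], [0.001, -1.0, 0.002], [0.004, -0.002, -1.0]]
-40 39.3 | -35 43.4 | -30 46.2 | -25 48.8 | -20 52.9 | -15 54.6 | -10 58.3 | -5 61.4 | 0 97.0 | 5 124.2 | 10 124.0 | 15 123.1 | 55 122.1 | 60 120.3 | 75 119.6 | 85 112.3 | 90 111.8 | 95 109.9 | 100 110.7 | 105 110.3 | 110 111.8 | 115 111.9 | 120 111.7 | 125 112.3 | 130 111.3 | 135 112.8 |
```

Request:
{"fn": "send_rows", "kwargs": {"motion": [[0, 0, 0, 0, 3, -0.05, 1], [0, 0, 0, 0, 3, -0.05, 1], [0, 0, 0, 0, 3, -0.05, 1], [0, 0, 0, 0, 3, -0.05, 1], [0, 0, 0, 0, 3, -0.05, 1], [0, 0, 0, 0, 3, -0.05, 1], [0, 0, 0, 0, 3, -0.05, 1], [0, 0, 0, 0, 3, -0.05, 1], [0, 0, 0, 0, 3, -0.05, 1], [0, 0, 0, 0, 3, -0.05, 1]]}}

```text
time_s: 15.5
eef_pos: [0.5158, 0.0768, 0.1277]
eef_rot: [-0.001, 0.997, -0.073, 0.002]
wrist_force: [0.3, 3.4, 9.5]
opening: -0.001
grasp_force: 4.6
```

```bash
python3 -c "
from h import *
st();prof('top',8,36)"
```

```text
t 15.5 world [515.8  76.8 127.7] crop [ 22.6  36.8 120.4] F [0.3 3.4 9.5] Fc [-0.2  3.4  9.5] op -0.001
[[1.0, 0.001, 0.004], [0.001, -1.0, 0.002], [0.004, -0.002, -1.0]]
-40 40.2 | -35 42.5 | -30 45.8 | -25 125.6 | -20 123.6 | 15 122.8 | 20 121.3 | 25 125.1 | 30 121.7 | 35 120.1 | 45 120.1 | 55 112.2 | 60 113.8 | 65 110.4 | 70 111.2 | 75 109.2 | 80 110.8 | 85 110.5 | 90 110.7 | 95 110.0 | 100 110.3 | 105 111.7 | 110 111.4 | 115 110.7 | 120 111.0 | 125 111.7 | 130 111.6 |
```

Request:
{"fn": "send_rows", "kwargs": {"motion": [[0, 0, 0, 0, 3, -0.1, 1], [0, 0, 0, 0, 3, -0.1, 1], [0, 0, 0, 0, 3, -0.2, 1], [0, 0, 0, 0, 3, -0.33, 1], [0, 0, 0, 0, 3, -0.33, 1], [0, 0, 0, 0, 3, -0.33, 1], [0, 0, 0, 0, 3, -0.33, 1], [0, 0, 0, 0, 0, 0, 1], [0, 0, 0, 0, 0, 0, 1], [0, 0, 0, 0, 0, 0, 1]]}}

```text
time_s: 16.55
eef_pos: [0.5129, 0.0559, 0.1297]
eef_rot: [-0.0, 0.997, -0.073, 0.002]
wrist_force: [-0.9, 2.7, 11.0]
opening: 0.001
grasp_force: 5.3
```

```bash
python3 -c "
from h import *
st();prof('top',8,36)"
```

```text
t 16.55 world [512.9  55.9 129.7] crop [ 22.9  15.7 122.4] F [-0.9  2.7 11. ] Fc [-1.3  2.5 11. ] op 0.001
[[1.0, 0.001, 0.005], [0.001, -1.0, 0.001], [0.005, -0.001, -1.0]]
-15 125.8 | -10 122.2 | -5 63.4 | 0 124.1 | 5 122.3 | 10 122.8 | 15 120.6 | 30 117.2 | 40 112.3 | 45 110.5 | 50 112.0 | 55 111.0 | 60 110.2 | 65 111.3 | 70 109.9 | 75 111.4 | 80 111.6 | 85 110.6 | 90 111.3 | 95 111.5 | 100 111.2 | 105 111.2 |
```

Request:
{"fn": "send_rows", "kwargs": {"motion": [[0, 0, 0, 0, 3, -0.38, 1], [0, 0, 0, 0, 3, -0.36, 1], [0, 0, 0, 0, 3, -0.36, 1], [0, 0, 0, 0, 3, -0.36, 1], [0, 0, 0, 0, 0, 0, 1], [0, 0, 0, 0, 0, 0, 1], [0, 0, 0, 0, 0, 0, 1], [0, 0, 0, 0, 0, 0, 1], [0, 0, 0, 0, 0, 0, 1], [0, 0, 0, 0, 0, 0, 1]]}}

```text
time_s: 17.6
eef_pos: [0.5109, 0.0436, 0.1308]
eef_rot: [-0.0, 0.997, -0.073, 0.002]
wrist_force: [0.4, 1.5, 7.9]
opening: -0.003
grasp_force: 4.2
```

```bash
python3 -c "
from h import *
st();prof('top',8,36)"
```

```text
t 17.6 world [510.9  43.6 130.8] crop [ 22.6   3.2 123.5] F [0.4 1.5 7.9] Fc [0.2 1.6 7.9] op -0.003
[[1.0, 0.001, 0.004], [0.001, -1.0, 0.0], [0.004, -0.0, -1.0]]
-30 122.8 | -25 85.9 | -20 85.7 | -15 120.5 | -10 123.8 | -5 61.0 | 0 64.1 | 15 122.2 | 20 112.7 | 25 114.7 | 30 113.7 | 35 112.3 | 40 110.2 | 45 110.8 | 50 111.1 | 55 111.2 | 60 111.4 | 65 110.9 | 70 109.9 | 75 111.4 | 80 110.9 | 85 110.3 | 90 110.8 |
```

The bar's centre is now about 20 past the lip, so I lift quickly to let it drop.

Request:
{"fn": "send_rows", "kwargs": {"motion": [[0, 0, 0, 0, 0, -30, 1], [0, 0, 0, 0, 0, -30, 1], [0, 0, 0, 0, -15, -20, 1], [0, 0, 0, 0, -20, 0, 1], [0, 0, 0, 0, -20, 0, 1], [0, 0, 0, 0, -20, 0, 1], [0, 0, 0, 0, 0, 0, 1], [0, 0, 0, 0, 0, 0, 1], [0, 0, 0, 0, 0, 0, 1], [0, 0, 0, 0, 0, 0, 1]]}}

```text
time_s: 18.65
eef_pos: [0.52, 0.117, 0.209]
eef_rot: [0.0, 0.997, -0.073, -0.0]
wrist_force: [0.1, -0.3, -0.1]
opening: -0.004
grasp_force: 0.0
```

```bash
python3 - <<'E'
from h import *
st(); prof('top',8,36); c=shot('top'); d=shot('scene')
A=cv2.resize(c['color'][125:240,170:310],None,fx=2.85,fy=2.85,interpolation=cv2.INTER_CUBIC)
B=cv2.resize(d['color'][175:290,195:335],None,fx=2.85,fy=2.85,interpolation=cv2.INTER_CUBIC)
cv2.imwrite('pics/end.png',np.hstack([A,B])[:,:,::-1])
E
```

```text
t 18.65 world [520. 117. 209.] crop [ 21.   77.2 201.7] F [ 0.1 -0.3 -0.1] Fc [ 0.1 -0.3 -0.1] op -0.004
[[1.0, -0.0, -0.0], [-0.0, -1.0, -0.0], [-0.0, 0.0, -1.0]]
-40 41.0 | -35 42.6 | -30 45.0 | -25 49.7 | -20 51.8 | -15 55.6 | -10 58.7 | -5 60.8 | 0 86.4 | 5 115.9 | 10 114.3 | 15 114.6 | 20 113.8 | 25 112.9 | 30 113.4 | 35 113.2 | 80 111.7 | 85 110.6 | 90 111.1 | 95 111.9 | 100 111.7 | 105 112.0 | 110 110.5 | 115 111.6 | 120 111.4 | 125 110.4 | 130 111.5 | 135 112.3 |
```

View pics/end.png

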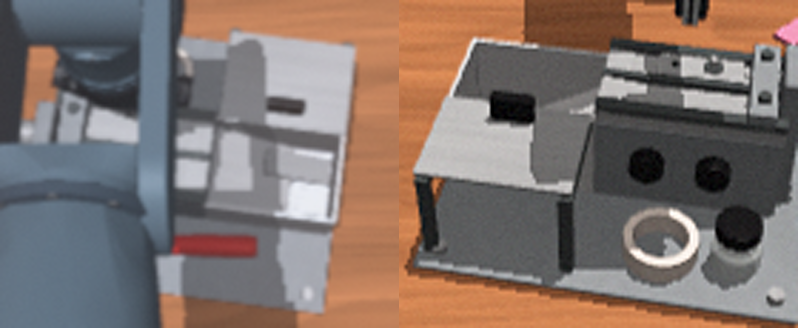

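The far channel is empty, the hanger is in place at right-panel (715,65), and the shutter is open. Something that looks like the bar lies in the chute at (300,162). I'll confirm with depth, then hand in.

```bash
python3 - <<'E'
from h import *
c=shot('top'); q=(cloud(c)*1e3-O)@C
for y in range(-135,-30,8):
    m=(abs(q[...,1]-y)<4)&(abs(q[...,0])<44)&(q[...,2]<95)
    fl=61+y*55/136; print(y,[round(float(np.median(q[...,2][m&(abs(q[...,0]-x)<6)])-fl),1) if (m&(abs(q[...,0]-x)<6)).any() else None for x in(-30,-18,-6,6,18,30)])
E
```

```text
-135 [20.5, 18.5, 2.5, 12.8, 29.4, 20.1]
-127 [-2.6, -3.2, -2.8, -0.2, 8.3, 7.2]
-119 [-8.3, -6.8, -7.3, 4.4, 4.7, 6.9]
-111 [-8.2, -8.4, -10.3, -8.1, 5.3, 5.5]
-103 [-12.1, -11.1, -11.3, 1.9, 5.6, 5.3]
-95 [-15.4, -15.6, -16.6, -1.2, 5.0, 4.5]
-87 [-15.2, -15.5, -13.3, -13.1, 3.3, 3.4]
-79 [-11.8, -13.9, -14.6, 0.3, 2.9, 1.9]
-71 [-12.0, -10.4, -12.5, -2.9, 1.6, 0.3]
-63 [-8.2, -8.6, -8.8, -4.4, 1.1, 0.2]
-55 [-8.3, -7.2, -9.2, -8.3, -6.5, -8.7]
-47 [-6.1, -7.6, -5.0, -7.8, -6.2, -5.2]
-39 [-4.9, -4.4, -5.3, -4.3, -5.6, -3.9]
-31 [-3.3, -2.4, -2.5, -1.7, -3.8, -3.2]
```

The bar lies in the chute at x 6 to 36, y -59 to -136, about 8 or more above the measured floor, so it is fully inside.

```bash
python3 -c "
from bench import ctrl
print(ctrl.hand_in())"
```

```text
the job is handed in; nothing more can be done
None
```

The job is handed in: the shutter is fully open, the offcut was slid over the lip (measured press at most 11 N) and lies in the chute, and in the last pictures the hanger was in its channel and the fingers were clear; the judge's result was not shown, and I did not re-measure the bystanders.

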